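# Sort the washed cassettes and tray lid

## Task

The drying rack holds two thick instrument cassettes, a thin tray lid of the same outline and a small glass slab, mixed up and leaning. Sort the steel pieces: stand both cassettes upright in the bin with two wide compartments and the lid upright in the bin with three narrow ones, each fully down on the bin's floor. Lower them in rather than dropping them, and leave the glass slab in the rack and everything else on the counter where it is.

Things in the scene. Friction and masses are not known exactly. Their poses are not given: they have to be found in the camera images.
- rack: Drying rack, fixed: grey base 200 x 240 mm (x, y), origin under its centre; four slots in two rows 95 mm apart (x) and two columns 116 mm apart (y), leaning 25 degrees, tops to the robot. Along the lean, a slot's wall on the robot's side is 45 mm high, its far lip 19 mm; 36 mm between. About 40 mm of a piece stands free above the wall; draw it out along its lean.
- cassette_a: Closed instrument cassette (thick): steel box with slotted faces, 30 mm thick (x), 96 long (y), 85 tall (z), 0.18-0.37 kg. Starts in a rack slot, top leaning 25 degrees towards the robot. Origin: middle of the bottom long edge, on the face that rests on the slot's wall; it fills x 0 to 30, y -48 to 48, z 0 to 85 mm (z up along the piece, x normal to its faces, away from the robot).
- cassette_b: Other closed instrument cassette (thick): steel box with slotted faces, 30 mm thick (x), 96 long (y), 85 tall (z), 0.18-0.37 kg. Starts in a rack slot, top leaning 25 degrees towards the robot. Origin: middle of the bottom long edge, on the face that rests on the slot's wall; it fills x 0 to 30, y -48 to 48, z 0 to 85 mm (z up along the piece, x normal to its faces, away from the robot).
- lid: Tray lid (thin): flat steel plate with round holes, 8 mm thick (x), 96 long (y), 85 tall (z), 0.08-0.17 kg. Starts in a rack slot, top leaning 25 degrees towards the robot. Origin: middle of the bottom long edge, on the face that rests on the slot's wall; it fills x 0 to 8, y -48 to 48, z 0 to 85 mm (z up along the piece, x normal to its faces, away from the robot).
- cassette_a_mid (a point): Centre of that piece (half its thickness, half its length, 42.5 mm above its bottom edge).
- lid_mid (a point): Centre of that piece (half its thickness, half its length, 42.5 mm above its bottom edge).
- cassette_b_mid (a point): Centre of that piece (half its thickness, half its length, 42.5 mm above its bottom edge).
- wide_bin: Open aluminium bin, fixed, 125 x 128 x 60 mm (x, y, z), 3 mm walls and floor, with one divider across it as high as the walls: two wide compartments, each 58 mm (x) by 122 mm (y), centred at x = -30.5 and +30.5 mm. Origin: centre of its underside.
- narrow_bin: Open aluminium bin, fixed, 90 x 128 x 60 mm (x, y, z), 3 mm walls and floor, with two dividers across it as high as the walls: three narrow compartments, each 26 mm (x) by 122 mm (y), centred at x = -29, 0 and +29 mm. A cassette does not fit in them. The two bins may stand in either order. Origin: centre of its underside.
- slab: Bystander that stays in the rack: small glass mixing slab, 14 mm thick (x), 60 long (y), 60 tall (z), leaning in one of the four slots like the other pieces. Origin as theirs: middle of its bottom edge, on the face that rests on the slot's wall.
- bur_block: Bystander: steel bur block 60 x 26 x 22 mm between the rack and the bins. Origin: centre of its underside.
- handpiece: Bystander: steel dental handpiece, 110 mm long, 18 mm thick, lying on the near side. Origin: under its middle, on the counter.
- brush: Bystander: white cleaning brush, 170 mm long, lying on the near side. Origin: about its middle, on its underside.
- cup: Bystander: steel cup, 68 mm across, 50 mm high, on the far side. Origin: centre of its underside.
- spray: Bystander: white bottle, 64 mm across, 170 mm high, on the far side. Origin: centre of its underside.
- jar: Bystander: glass jar with steel cap, 60 mm across, 75 mm high, on the far side. Origin: centre of its underside.

How it is judged:
By the outcome, as a careful person would: the job done as asked, in the order asked, and still so for the second after the job is handed in, with the robot touching nothing.
It also fails if it takes over 67 s, if anything falls off the work surface, if the arm or the gripper's body presses on something with over 40 N, if the wrist force passes 120 N, or if a joint passes its speed limit or range.

## Robot

A 6-joint arm with a two-finger parallel gripper is mounted at the origin on the work surface. World frame = base frame: x ahead of the robot, y to its left, z up, the work surface at z = 0. Lengths are in mm, angles in rad, forces in N, time in s.
With the tool pointing down it reaches from about 350 to 775 mm from the base axis. Payload 7.3 kg.
Tool frame: the origin (TCP) lies on the centre line of the jaws, within the pads' length; the fingertips stand 14 mm ahead of it and the grasp point (between the pads) lies 5 mm behind it; z points along the fingers, y is the line along which they close (so a half turn about z gives the same grasp; the last joint's range is limited). The gripper opens to 92 mm and grips with 3 to 60 N. Pads are 19 mm wide; open, the fingers measure 130 mm over their backs; the gripper's body (75 mm by 190 mm) begins 47 mm behind the grasp point.
Start: joints at [-1.448, 0.342, 1.524, -0, 1.275, -0.146], TCP at [139.449, -506.16, 240.741] pointing down, gripper open.
Joint ranges: [-2.53, 2.53], [-0.77, 2.02], [0.04, 2.7], [-1, 4.14], [0.28, 2.66], [-3.11, 3.11]. Speed limits (rad/s): [2.57, 2.57, 3.14, 3.14, 3.14, 3.14].

## Interface

Orientations are given as [roll, pitch, yaw] about the fixed x, y, z axes, in that order (R = Rz(yaw) Ry(pitch) Rx(roll)).
In Python, from plant import get_obs, capture, bot, spot_in, trace, pinpoint gives the robot as it stands.
- The arm moves only by the tool play_rows, never from a script. Its argument "rows" is a list of rows, each a list of 2 entries, a list of its own where there are three numbers: the shift along the world's x, y, z in units of 3 cm (1.0 is 3 cm), then the turn, a rotation vector about the world's x, y, z in units of 8 degrees (1.0 is 8 degrees). A call has 1 to 12 rows; each row shifts and turns the commanded pose from where the row before left it; what a row does not reach is not made up. A row lasts 1/8 s, in which the tool goes at most 62.5 mm and 10.7 degrees, less where a joint would pass 70% of its speed; a pose out of reach is approached as far as the arm can. A call with a number of a shift or a turn outside -1 to 1 is refused whole. A call with a gripper value outside its range is refused whole. "hand" is the opening, from -1 (shut) to 1 (fully open), set as the call begins (left out, the last holds). The fingers move at their own pace and stop on an object; the grip force is fixed at half the most. Time passes only in rows, so rows that do not move let the fingers close. It gives the time, the measured TCP pose, the force, the opening and the grip force at its end, in the units of the state.
- get_obs(): the state, without advancing time (a new reading comes with each control period).
- capture(name): name is "scene" or "side" or "wrist"; returns a dict with "frame" (400x640x3 uint8, red, green, blue), "fov_y" (degrees; the focal length in pixels is half the picture's height over the tangent of half this angle, whatever the lens; pixels are square), "cx", "cy" (the principal point, pixels), "rvec" (rotation vector, rad) and "tvec" (3), from world to camera coordinates, as OpenCV has them; the wrist camera has in their place "hand_eye" (4x4, takes a point from camera to tool coordinates, whose origin is the TCP and whose axes are the flange's). Camera axes: x right, y down, z forward; pixel columns grow to the right and rows downward; lengths in mm; the calibration is good to about 2 mm. A picture is of the moment at which its call begins: read the wrist's pose just before it. There is no depth.
- bot.close_job(): hands the job in; it is judged then, once.
Trained networks look in the newest picture that a camera, given by its name, has taken for a name from the list of things; names that differ only in an ending like _2 or _b are one class to them, and where a whole thing is asked for, a point or a joint stands for the part that bears it (a point fixed in the world has none). Each returns a list of dicts, best first, with "p" (0 to 1); they miss things now and then, are a little off and sometimes report something else, mostly with a low value. They report only what shows in the picture. A call takes as long as a camera call.
- spot_in(query, camera): "at" ([row, column] in pixels, amid what is visible of it).
- trace(query, camera): "mask" (400x640 bool, what is visible of it) and "at" ([row, column] in pixels, amid what is visible of it).
- pinpoint(query, camera): "at" ([row, column] in pixels: a listed point, or the origin of a listed thing).
The state is a dict: "time": time; "joint_positions": joint angles; "dq": joint speeds; "tau": joint torques, N m; "tool_pos": TCP position; "tcp_rot": TCP orientation; "contact_force": force on the tool from outside, world axes, zero at the start; "moment": the same for the moment, N m; "grip_width": finger opening in mm; "finger_force": force on a finger pad.
Only numpy, scipy, OpenCV 4.12 (cv2) and the standard library are available. Lean on these libraries where they do the work, as an engineer would, in place of code of your own. Each camera call takes 0.05 s, during which the arm holds its last target. There are 200 camera calls.

## Working session

There is one attempt and no reset: what is moved stays moved. The work goes in short steps, Python scripts to look and compute and a tool call to move; the robot and the scene stay as the last step left them, time stands still between calls to the robot, and variables do not carry over. Pictures are saved under pics/ and viewed, at most 10 in all, crops included, and the job is handed in when it is done.

Besides the shell and the picture viewer there is one more tool, called after "Call:" by a JSON object that holds its "fn" and its "kwargs". play_rows: Moves the arm, as the interface text tells. Shifts and turns lie within -1 to 1; 1 stands for 3 cm of shift or 8 degrees of turn. Its arguments: {"type":"object","properties":{"rows":{"type":"array"},"hand":{"type":"number"}},"required":["rows"]}

```bash
ls; mkdir -p pics; cat > h.py <<'E'
import numpy as np, cv2
from plant import get_obs, capture, bot, spot_in, trace, pinpoint
def save(n,f): cv2.imwrite('pics/'+n+'.png', f[:,:,::-1])
def K(c):
    f=200/np.tan(np.radians(c['fov_y'])/2); return np.array([[f,0,c['cx']],[0,f,c['cy']],[0,0,1.]])
def proj(c,P): return cv2.projectPoints(np.float64(P).reshape(-1,3),np.float64(c['rvec']),np.float64(c['tvec']),K(c),None)[0][:,0]
def ray(c,at):
    R=cv2.Rodrigues(np.float64(c['rvec']))[0]; o=-R.T@np.float64(c['tvec']).ravel()
    d=R.T@np.linalg.inv(K(c))@np.array([at[1],at[0],1.]); return o,d/np.linalg.norm(d)
def onz(c,at,z):
    o,d=ray(c,at); return o+d*(z-o[2])/d[2]
E
python3 - <<'E'
from h import *
o=get_obs(); print(o)
cs={}
for n in('scene','side'):
    c=capture(n); cs[n]=c; save(n+'0',c['frame']); print(n,c['fov_y'],c['rvec'],c['tvec'])
    for q in('rack','wide_bin','narrow_bin','cassette_a','cassette_a_mid','lid','lid_mid','slab','bur_block'):
        r=pinpoint(q,n); print(q,[(round(x['p'],2),np.round(x['at']).tolist(),np.round(onz(c,x['at'],0)).tolist()) for x in r[:4]])
E
```

```text
pics
{'time': 0.0, 'joint_positions': array([-1.44801650e+00,  3.42700809e-01,  1.52500359e+00, -5.58764802e-06,
        1.27539171e+00, -1.46012489e-01]), 'dq': array([ 0.00035314, -0.00084172, -0.00059277,  0.00109606, -0.00050066,
        0.00020687]), 'tau': array([ 3.33624957e-03, -4.31235230e+01, -2.44218636e+01,  7.20926025e-02,
        5.60331834e-02, -1.41792975e-04]), 'tool_pos': array([ 139.38952897, -505.76497295,  240.06100393]), 'tcp_rot': array([-3.14010442e+00, -2.13457726e-04,  2.68793786e-01]), 'contact_force': array([ 0.62917355,  0.55508961, -0.54194733]), 'moment': array([0.06017175, 0.00401954, 0.02197788]), 'finger_force': 0.0, 'grip_width': 91.96882461913322}
scene 52.25532353373493 [ 0.93506188  2.48358154 -1.06910926] [ 480.95887179 -187.72502038 1279.30361797]
rack [(0.75, [284.0, 391.0], [600.0, 188.0, 0.0])]
wide_bin [(0.59, [194.0, 314.0], [541.0, -141.0, 0.0])]
narrow_bin [(0.68, [157.0, 283.0], [501.0, -327.0, 0.0])]
cassette_a [(0.78, [281.0, 356.0], [654.0, 133.0, 0.0]), (0.55, [255.0, 382.0], [555.0, 121.0, 0.0])]
cassette_a_mid [(0.75, [267.0, 357.
[... 362 characters left out ...]
9.0, 0.0])]
side 49.11308528358286 [ 2.13087992 -0.0482276   0.04291817] [-595.81085884   58.52875838 1222.38768805]
rack [(0.56, [186.0, 321.0], [604.0, 186.0, 0.0])]
wide_bin [(0.6, [250.0, 305.0], [547.0, -142.0, 0.0])]
narrow_bin [(0.61, [298.0, 287.0], [503.0, -314.0, 0.0])]
cassette_a [(0.86, [184.0, 347.0], [688.0, 196.0, 0.0]), (0.72, [190.0, 312.0], [573.0, 159.0, 0.0]), (0.19, [156.0, 331.0], [652.0, 396.0, 0.0])]
cassette_a_mid [(0.6, [176.0, 343.0], [682.0, 251.0, 0.0]), (0.4, [249.0, 306.0], [550.0, -140.0, 0.0])]
lid []
lid_mid [(0.58, [156.0, 328.0], [643.0, 401.0, 0.0])]
slab [(0.45, [158.0, 329.0], [644.0, 380.0, 0.0])]
bur_block [(0.66, [224.0, 319.0], [588.0, -28.0, 0.0])]
```

```bash
python3 - <<'E'
import cv2
a=cv2.imread('pics/scene0.png')
cv2.imwrite('pics/s_crop.png',cv2.resize(a[120:360,200:520],None,fx=2.5,fy=2.5,interpolation=cv2.INTER_CUBIC))
a=cv2.imread('pics/side0.png')
cv2.imwrite('pics/d_crop.png',cv2.resize(a[120:360,200:440],None,fx=2.5,fy=2.5,interpolation=cv2.INTER_CUBIC))
E
```

```text
(no output)
```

View pics/s_crop.png

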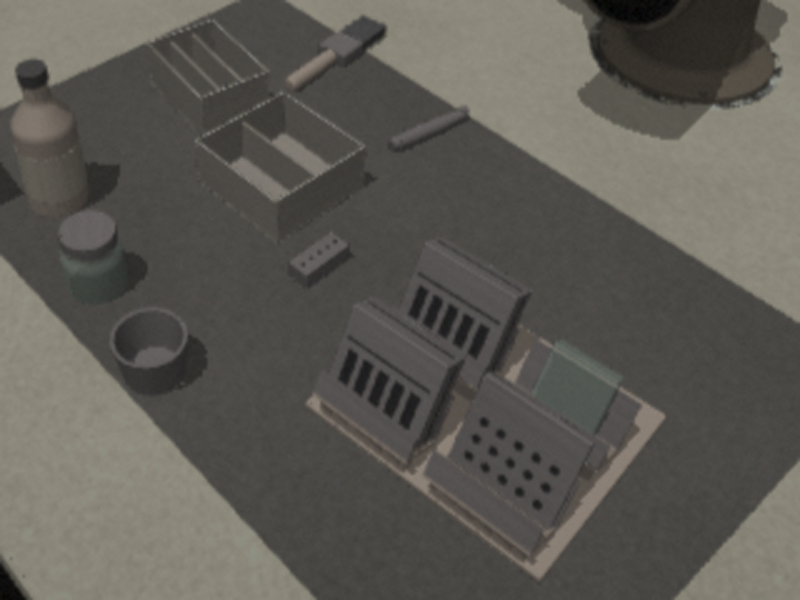

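View pics/d_crop.png

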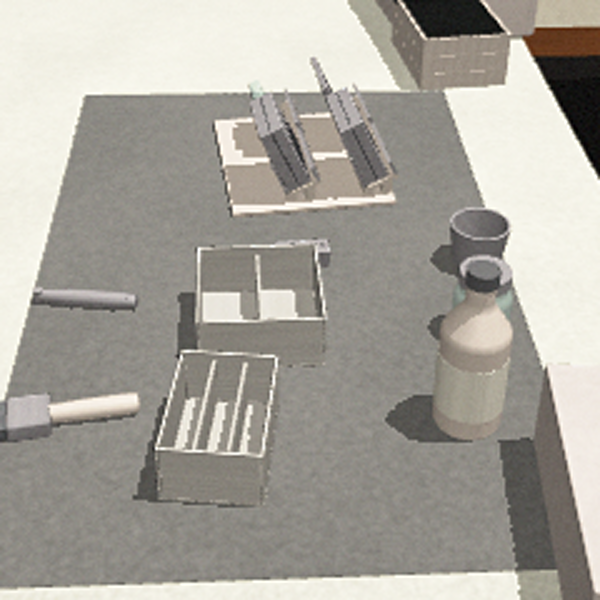

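The scene view shows the near row (−y column: cassette, top at about crop 480,265; +y column: slab at 580,380). The far row has the other cassette (410,330) and the lid (530,420). The wide bin (crop 280,150) is nearer the rack and the narrow bin (210,60) is beyond it. Next I'll fit poses from the masks.

```bash
cat > fit.py <<'E'
from h import *
from scipy.optimize import minimize
from scipy.spatial.transform import Rotation as Ro
S=4
def hullmask(c,P):
    p=proj(c,P)*S+ (S-1)/2
    m=np.zeros((400*S,640*S),np.uint8); cv2.fillConvexPoly(m,cv2.convexHull(np.round(p).astype(np.int32)),1)
    return cv2.resize(m.astype(np.float32),(640,400),interpolation=cv2.INTER_AREA)
def box(x0,x1,y0,y1,z0,z1): return np.array([[x,y,z] for x in(x0,x1) for y in(y0,y1) for z in(z0,z1)],float)
def fit(views,B,pose,x0,steps):
    def cost(v):
        P=pose(v,B); t=0
        for c,m in views:
            h=hullmask(c,P); t+=1-np.minimum(h,m).sum()/np.maximum(h,m).sum()
        return t/len(views)
    n=len(x0); sim=np.vstack([x0]+[np.array(x0)+np.eye(n)[i]*steps[i] for i in range(n)])
    r=minimize(cost,x0,method='Nelder-Mead',options=dict(initial_simplex=sim,xatol=.02,fatol=1e-5,maxiter=250))
    return r.x,r.fun
def flat(v,B): return Ro.from_euler('z',v[2]).apply(B)+[v[0],v[1],0]
def lean(v,B): return Ro.from_euler('z',v[3]).apply(Ro.from_euler('y',-25,degrees=True).apply(B))+v[:3]
E
python3 - <<'E'
from fit import *
cs={n:capture(n) for n in('scene','side')}
T=lambda q,n:trace(q,n)
r={}
for n in cs:
    for q in('wide_bin','narrow_bin','cassette_a','lid','slab','rack','spray'):
        r[q,n]=T(q,n); print(n,q,[(round(x['p'],2),np.round(x['at']).tolist(),int(x['mask'].sum())) for x in r[q,n][:4]])
for q,x0,w in(('wide_bin',[545,-141,0],125),('narrow_bin',[502,-320,0.1],90)):
    B=box(-w/2,w/2,-64,64,0,60)
    vs=[(cs[n],r[q,n][0]['mask']) for n in cs]
    for v in (vs,vs[:1],vs[1:]): print(q,fit(v,B,flat,x0,[5,5,.1]))
import pickle; pickle.dump((cs,r),open('v.pkl','wb'))
E
```

```text
scene wide_bin [(0.93, [186.0, 314.0], 2650), (0.15, [138.0, 336.0], 408)]
scene narrow_bin [(0.55, [151.0, 284.0], 1522)]
scene cassette_a [(0.97, [267.0, 359.0], 1787), (0.71, [238.0, 384.0], 1620)]
scene lid [(0.57, [240.0, 386.0], 1551)]
scene slab [(0.84, [274.0, 431.0], 787)]
scene rack [(0.57, [307.0, 388.0], 4142), (0.53, [224.0, 235.0], 807)]
scene spray [(0.92, [180.0, 216.0], 1287)]
side wide_bin [(0.61, [243.0, 306.0], 2240), (0.18, [217.0, 328.0], 45)]
side narrow_bin [(0.77, [290.0, 284.0], 2654), (0.38, [151.0, 326.0], 23)]
side cassette_a [(0.98, [172.0, 350.0], 441), (0.75, [176.0, 312.0], 481), (0.71, [262.0, 389.0], 1629)]
side lid []
side slab []
side rack [(0.57, [189.0, 324.0], 2147)]
side spray [(0.76, [263.0, 389.0], 1660), (0.74, [150.0, 327.0], 1), (0.16, [240.0, 234.0], 254)]
wide_bin (array([ 5.42659854e+02, -1.45921936e+02,  7.41821027e-03]), np.float64(0.08034199476242065))
wide_bin (array([ 5.43982519e+02, -1.46042574e+02,  2.78696328e-02]), np.float64(0.030685484409332275))
wide_bin (array([ 5.41723762e+02, -1.45344184e+02,  1.36876971e-02]), np.float64(0.12287211418151855))
narrow_bin (array([ 5.05755521e+02, -3.19832181e+02, -1.25603298e-01]), np.float64(0.06284785270690918))
narrow_bin (array([ 5.05343549e+02, -3.21413451e+02, -1.28082022e-01]), np.float64(0.08097875118255615))
narrow_bin (array([ 5.05966132e+02, -3.18031757e+02, -1.33493747e-01]), np.float64(0.032647013664245605))
```

```bash
python3 - <<'E'
from fit import *
import pickle; cs,r=pickle.load(open('v.pkl','rb'))
for n,ps in(('scene',[(307,403),(540,577),(664,415)]),('side',[(215,121),(235,214),(395,200)])):
    print(n,[np.round(onz(cs[n],(120+y/2.5,200+x/2.5),4)).tolist() for x,y in ps])
B=box(0,30,-48,48,22,85)
for i,x0 in((0,[655,130,10,0]),(1,[560,130,10,0])):
    vs=[(cs['scene'],r['cassette_a','scene'][i]['mask']),(cs['side'],r['cassette_a','side'][i]['mask'])]
    print(i,fit(vs,B,lean,x0,[5,5,5,.05]),fit(vs[:1],B,lean,x0,[5,5,5,.05]))
for n,z in (('scene',85),('side',85)): print(np.round([onz(cs[n],x,z) for x in [r['spray',n][0]['at']]]))
E
```

```text
scene [[710.0, 87.0, 4.0], [683.0, 323.0, 4.0], [487.0, 300.0, 4.0]]
side [[490.0, 300.0, 4.0], [518.0, 63.0, 4.0], [712.0, 88.0, 4.0]]
0 (array([6.73383146e+02, 1.43166090e+02, 1.87679775e+01, 8.52099338e-02]), np.float64(0.13847368955612183)) (array([ 6.62359131e+02,  1.33049756e+02, -1.94455549e-01,  3.20683174e-02]), np.float64(0.1059274673461914))
1 (array([5.77963869e+02, 1.31744033e+02, 1.81609291e+01, 1.25074766e-01]), np.float64(0.13145413994789124)) (array([5.69087771e+02, 1.26030296e+02, 5.00154338e+00, 8.07819573e-02]), np.float64(0.10031867027282715))
[[ 748. -268.   85.]]
[[ 727. -304.   85.]]
```

Call:
{"fn": "play_rows", "kwargs": {"rows": [[[0.5,1,0.2],[0,0,0]],[[1,1,0.2],[0,0,0.8]],[[1,1,0.2],[0,0,0.8]],[[1,1,0.2],[0,0,0.8]],[[1,1,0.2],[0,0,0.8]],[[1,1,0.2],[0,0,0.8]],[[1,1,0.2],[0,0,0.8]],[[1,1,0.2],[0,0,0.8]],[[1,1,0.2],[0,0,0.8]],[[1,1,0.2],[0,0,0.8]],[[1,1,0.2],[0,0,0.8]],[[1,1,0.2],[0,0,0.8]]]}}

```text
time: 3.3
tool_pos: [485.4, -145.0, 313.1]
tcp_rot: [3.141, 0.0, 1.501]
contact_force: [0.4, -0.5, 0.6]
grip_width: 91.6
finger_force: 0.0
```

Call:
{"fn": "play_rows", "kwargs": {"rows": [[[0.05,0.75,-0.27],[0,0,0.68]],[[0.05,0.75,-0.27],[0,0,0.67]],[[0.05,0.75,-0.27],[0.037,-0.31,0]],[[0.05,0.75,-0.27],[0.037,-0.31,0]],[[0.05,0.75,-0.27],[0.037,-0.31,0]],[[0.05,0.75,-0.27],[0.037,-0.31,0]],[[0.05,0.75,-0.27],[0.037,-0.31,0]],[[0.05,0.75,-0.27],[0.037,-0.31,0]],[[0.05,0.75,-0.27],[0.037,-0.31,0]],[[0.05,0.75,-0.27],[0.037,-0.31,0]],[[0.05,0.75,-0.27],[0.037,-0.31,0]],[[0.05,0.7,-0.27],[0.037,-0.31,0]]], "hand": 0.3}}

```text
time: 4.8
tool_pos: [502.4, 123.1, 215.5]
tcp_rot: [2.704, -0.002, 1.687]
contact_force: [0.3, 0.1, -0.4]
grip_width: 59.3
finger_force: 0.0
```

```bash
cat >> fit.py <<'E'
def wcap(name):
    o=get_obs(); c=capture('wrist')
    Rt=Ro.from_euler('xyz',o['tcp_rot']).as_matrix(); T=np.eye(4); T[:3,:3]=Rt; T[:3,3]=o['tool_pos']
    M=np.linalg.inv(T@np.array(c['hand_eye'])); c['rvec']=cv2.Rodrigues(M[:3,:3])[0]; c['tvec']=M[:3,3]
    save(name,c['frame']); return o,c
def wires(img,c,B,P,col):
    p=np.round(proj(c,P)).astype(int)
    for i in range(8):
        for j in range(i):
            if (np.abs(B[i]-B[j])>1e-6).sum()==1: cv2.line(img,tuple(map(int,p[i])),tuple(map(int,p[j])),col,1)
E
python3 - <<'E'
from fit import *
import pickle
o,c=wcap('w1'); print(o['tool_pos'],o['tcp_rot'],o['grip_width'])
img=c['frame'].copy()
B=box(0,30,-48,48,0,85); L=box(0,8,-48,48,0,85)
for v,b in(([578,132,18,.118],B),([673,143,18.5,.118],B),([659,258.7,18.5,.118],L)): wires(img,c,b,lean(v,b),(255,0,0))
save('w1o',img); pickle.dump((o,c),open('w1.pkl','wb'))
E
```

```text
[502.43203354 123.12220527 215.51689081] [ 2.70378956e+00 -1.65714666e-03  1.68653465e+00] 59.31680695170926
```

View pics/w1o.png

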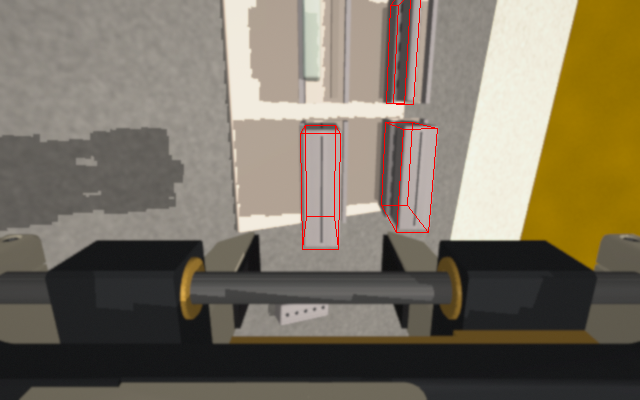

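The overlaid models sit on both cassettes (tops at about 320,190 and 415,180). The lid is near 395,50, and the tool is lined up with the near cassette.

Call:
{"fn": "play_rows", "kwargs": {"rows": [[[0.4,0.045,-0.85],[0,0,0]],[[0.4,0.045,-0.85],[0,0,0]],[[0.4,0.045,-0.85],[0,0,0]],[[0.4,0.045,-0.85],[0,0,0]],[[0.2,0.025,-0.45],[0,0,0]],[[0.12,0.015,-0.25],[0,0,0]],[[0,0,0],[0,0,0]]]}}

```text
time: 5.72
tool_pos: [560.1, 128.9, 92.6]
tcp_rot: [2.706, -0.001, 1.686]
contact_force: [0.4, 0.2, 1.0]
grip_width: 59.8
finger_force: 0.0
```

Call:
{"fn": "play_rows", "kwargs": {"rows": [[[0,0,0],[0,0,0]],[[0,0,0],[0,0,0]],[[0,0,0],[0,0,0]],[[0,0,0],[0,0,0]],[[0,0,0],[0,0,0]],[[0,0,0],[0,0,0]]], "hand": -1}}

```text
time: 6.48
tool_pos: [560.1, 129.0, 92.9]
tcp_rot: [2.705, -0.001, 1.686]
contact_force: [-2.8, -0.8, 5.8]
grip_width: 30.0
finger_force: 30.0
```

Call:
{"fn": "play_rows", "kwargs": {"rows": [[[-0.13,-0.015,0.27],[0,0,0]],[[-0.26,-0.03,0.55],[0,0,0]],[[-0.38,-0.045,0.82],[0,0,0]],[[-0.38,-0.045,0.82],[0,0,0]],[[-0.38,-0.045,0.82],[0,0,0]],[[-0.38,-0.045,0.82],[0,0,0]]]}}

```text
time: 7.22
tool_pos: [501.4, 122.0, 215.9]
tcp_rot: [2.708, -0.001, 1.686]
contact_force: [0.2, -0.8, -1.0]
grip_width: 29.9
finger_force: 30.0
```

Call:
{"fn": "play_rows", "kwargs": {"rows": [[[0.03,-0.6,0],[-0.037,0.31,0]],[[0.03,-0.83,0],[-0.037,0.31,0]],[[0.03,-0.83,0],[-0.037,0.31,0]],[[0.03,-0.83,0],[-0.037,0.31,0]],[[0.03,-0.83,0],[-0.037,0.31,0]],[[0.03,-0.83,0],[-0.037,0.31,0]],[[0.03,-0.83,0],[-0.037,0.31,0]],[[0.03,-0.83,0],[-0.037,0.31,0]],[[0.03,-0.83,-0.2],[-0.037,0.31,0]],[[0.03,-0.83,-0.3],[-0.037,0.31,0]],[[0,-0.5,-0.3],[0,0,-0.35]],[[0,-0.37,-0.3],[0,0,-0.34]]]}}

```text
time: 8.72
tool_pos: [511.2, -146.3, 181.8]
tcp_rot: [-3.141, -0.001, 1.586]
contact_force: [-0.2, 0.9, -2.4]
grip_width: 29.6
finger_force: 30.0
```

```bash
python3 - <<'E'
from fit import *
import pickle
o,c=wcap('w2'); print(o['tool_pos'],o['tcp_rot'],o['contact_force'])
img=c['frame'].copy()
for v,w in(([543.5,-145.5,.02],125),([505.7,-319.5,-.13],90)):
    b=box(-w/2,w/2,-64,64,0,60); wires(img,c,b,flat(v,b),(255,0,0))
save('w2o',img); pickle.dump((o,c),open('w2.pkl','wb'))
E
```

```text
[ 511.23920525 -146.28892888  181.79776317] [-3.14140451e+00 -6.57525529e-04  1.58588116e+00] [-0.1908781   0.87173985 -2.42675146]
```

View pics/w2o.png

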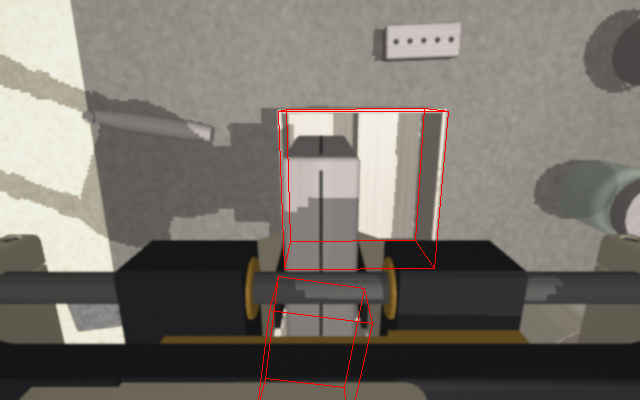

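The wide-bin model matches its rim (corners 278,110 to 448,112), and the cassette hangs over the near compartment. Now lowering it.

Call:
{"fn": "play_rows", "kwargs": {"rows": [[[0,0,-0.6],[0,0,0]],[[0,0,-0.8],[0,0,0]],[[0,0,-0.8],[0,0,0]],[[0,0,-0.5],[0,0,0]],[[0,0,-0.3],[0,0,0]],[[0,0,-0.15],[0,0,0]],[[0,0,-0.1],[0,0,0]],[[0,0,0],[0,0,0]]]}}

```text
time: 9.78
tool_pos: [511.9, -146.1, 85.3]
tcp_rot: [3.141, 0.0, 1.59]
contact_force: [0.2, -0.9, -2.1]
grip_width: 29.8
finger_force: 30.0
```

Call:
{"fn": "play_rows", "kwargs": {"rows": [[[0,0,-0.04],[0,0,0]],[[0,0,-0.04],[0,0,0]],[[0,0,0],[0,0,0]]]}}

```text
time: 10.15
tool_pos: [511.7, -146.0, 82.6]
tcp_rot: [3.142, 0.0, 1.59]
contact_force: [-0.5, 0.5, -2.4]
grip_width: 29.9
finger_force: 30.0
```

Call:
{"fn": "play_rows", "kwargs": {"rows": [[[0,0,-0.05],[0,0,0]],[[0,0,-0.05],[0,0,0]],[[0,0,0],[0,0,0]]]}}

```text
time: 10.52
tool_pos: [511.7, -146.0, 79.5]
tcp_rot: [-3.141, -0.0, 1.59]
contact_force: [0.6, 0.7, -1.9]
grip_width: 29.8
finger_force: 30.0
```

Call:
{"fn": "play_rows", "kwargs": {"rows": [[[0,0,-0.03],[0,0,0]],[[0,0,-0.03],[0,0,0]],[[0,0,0],[0,0,0]]]}}

```text
time: 10.9
tool_pos: [511.7, -146.0, 77.8]
tcp_rot: [-3.142, -0.0, 1.59]
contact_force: [-1.0, 0.5, -1.3]
grip_width: 29.8
finger_force: 30.0
```

Call:
{"fn": "play_rows", "kwargs": {"rows": [[[0,0,-0.03],[0,0,0]],[[0,0,-0.02],[0,0,0]],[[0,0,0],[0,0,0]]]}}

```text
time: 11.28
tool_pos: [511.7, -146.0, 76.3]
tcp_rot: [3.142, -0.0, 1.59]
contact_force: [0.7, 0.4, -1.9]
grip_width: 30.1
finger_force: 30.0
```

```bash
python3 - <<'E'
from fit import *
o,c=wcap('w3')
img=cv2.resize(c['frame'],None,fx=1,fy=1)
from h import proj
p=o['tool_pos']; yaw=o['tcp_rot'][2]-np.pi/2
for h,col in((72,(255,0,0)),(76,(0,255,0))):
    b=box(-15,15,-48,48,-h,85-h); wires(img,c,b,Ro.from_euler('z',yaw).apply(b)+p,col)
s=capture('side'); im2=s['frame'].copy()
b=box(-15,15,-48,48,-72,13); wires(im2,s,b,Ro.from_euler('z',yaw).apply(b)+p,(255,0,0))
a=cv2.resize(img[60:260,230:430],(600,600),interpolation=cv2.INTER_CUBIC); d=cv2.resize(im2[190:280,265:355][:,:30*3],(600,600),interpolation=cv2.INTER_CUBIC)
save('w3o',cv2.resize(np.hstack([a,d]),(800,400)))
E
```

```text
(no output)
```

View pics/w3o.png

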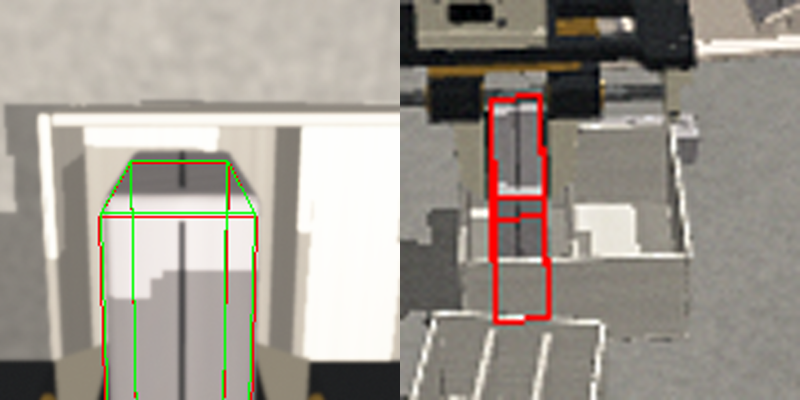

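Call:
{"fn": "play_rows", "kwargs": {"rows": [[[0,0,-0.03],[0,0,0]],[[0,0,-0.02],[0,0,0]],[[0,0,0],[0,0,0]],[[0,0,0],[0,0,0]]]}}

```text
time: 11.88
tool_pos: [511.7, -146.0, 74.8]
tcp_rot: [3.141, 0.0, 1.59]
contact_force: [-0.1, 0.3, -1.3]
grip_width: 29.8
finger_force: 30.0
```

Call:
{"fn": "play_rows", "kwargs": {"rows": [[[0,0,-0.02],[0,0,0]],[[0,0,0],[0,0,0]]]}}

```text
time: 12.12
tool_pos: [511.8, -146.1, 74.3]
tcp_rot: [3.141, 0.0, 1.59]
contact_force: [0.3, -1.2, -1.1]
grip_width: 30.0
finger_force: 30.0
```

Call:
{"fn": "play_rows", "kwargs": {"rows": [[[0,0,-0.02],[0,0,0]],[[0,0,0],[0,0,0]]]}}

```text
time: 12.38
tool_pos: [511.8, -146.2, 74.2]
tcp_rot: [3.141, 0.0, 1.59]
contact_force: [-1.5, -0.7, 5.2]
grip_width: 30.0
finger_force: 30.0
```

```bash
python3 - <<'E'
from fit import *
o,c=wcap('w4'); g=cv2.cvtColor(c['frame'],cv2.COLOR_RGB2GRAY).astype(float)
p=o['tool_pos']; R=Ro.from_euler('z',o['tcp_rot'][2]-np.pi/2)
def edge(r,a,b):
    d=np.abs(np.diff(g[r-1:r+2,a:b].mean(0))); k=d.argmax(); w=d[max(k-2,0):k+3]; return a+max(k-2,0)+(w*np.arange(len(w))).sum()/w.sum()+.5, d.max()
for r in range(140,236,8): 
    l,dl=edge(r,268,300); q,dq=edge(r,345,372); print(r,round(l,1),round(q,1),round(q-l,2),int(dl),int(dq))
for h in(68,71,74,77):
    q=proj(c,R.apply([[x,y,85-h] for y in(50,30,10) for x in(-15,15)])+p); print(h,np.round(q,1).tolist(), np.round(q[1::2,0]-q[::2,0],2))
print(g[120:190:2,320].astype(int).tolist(), g[120:190:2,300].astype(int).tolist())
E
```

```text
140 271.6 346.9 75.25 34 28
148 271.9 366.8 94.89 30 30
156 272.3 366.6 94.3 32 31
164 272.5 366.3 93.81 35 29
172 272.9 365.9 92.99 30 28
180 273.3 365.6 92.38 31 31
188 273.4 365.4 91.96 35 29
196 273.8 365.1 91.32 30 27
204 274.2 358.3 84.12 30 31
212 274.4 364.6 90.22 35 32
220 274.7 364.4 89.64 30 29
228 275.2 364.1 88.93 30 27
68 [[277.6, 164.2], [359.6, 164.2], [279.3, 216.1], [358.0, 216.1], [280.9, 263.9], [356.6, 263.9]] [82.05 78.73 75.67]
71 [[278.5, 162.8], [358.7, 162.8], [280.2, 213.6], [357.2, 213.6], [281.7, 260.5], [355.8, 260.5]] [80.24 77.06 74.12]
74 [[279.4, 161.4], [357.9, 161.4], [281.0, 211.2], [356.5, 211.2], [282.5, 257.3], [355.1, 257.2]] [78.51 75.46 72.64]
77 [[280.3, 160.1], [357.1, 160.0], [281.8, 208.9], [355.7, 208.9], [283.2, 254.2], [354.4, 254.1]] [76.85 73.93 71.22]
[249, 240, 253, 254, 254, 254, 251, 181, 79, 65, 65, 65, 63, 60, 59, 59, 62, 98, 128, 193, 228, 239, 242, 242, 241, 206, 125, 121, 121, 122, 121, 120, 120, 121, 121] [250, 241, 253, 254, 254, 254, 251, 201, 122, 111, 112, 111, 110, 112, 113, 113, 112, 114, 128, 189, 221, 231, 234, 233, 234, 234, 234, 234, 234, 234, 234, 234, 234, 234, 234]
```

```bash
python3 - <<'E'
import cv2,numpy as np
g=cv2.cvtColor(cv2.imread('pics/w4.png'),cv2.COLOR_BGR2GRAY).astype(int)
for r in (168,180,190,204,214,224): print(r,g[r,272:290].tolist(),g[r,350:368].tolist())
E
```

```text
168 [144, 177, 200, 207, 209, 210, 211, 209, 204, 187, 176, 188, 208, 222, 230, 232, 233, 233] [239, 238, 230, 221, 229, 235, 233, 227, 215, 196, 193, 202, 205, 204, 202, 191, 167, 140]
180 [130, 158, 190, 205, 209, 210, 210, 210, 208, 196, 179, 185, 203, 219, 228, 231, 232, 232] [238, 229, 202, 199, 226, 234, 232, 225, 212, 196, 200, 206, 205, 203, 199, 184, 153, 129]
190 [124, 144, 178, 200, 207, 208, 209, 210, 208, 197, 179, 180, 197, 214, 225, 231, 233, 233] [239, 239, 238, 238, 238, 235, 229, 221, 204, 192, 199, 205, 203, 201, 195, 175, 145, 127]
204 [120, 130, 157, 188, 203, 207, 208, 208, 208, 206, 195, 179, 189, 207, 221, 230, 232, 232] [167, 167, 166, 166, 164, 158, 152, 146, 157, 189, 204, 204, 201, 199, 187, 158, 133, 125]
214 [119, 124, 146, 180, 199, 205, 206, 208, 208, 205, 192, 165, 153, 155, 159, 163, 164, 165] [167, 166, 166, 166, 164, 157, 150, 146, 161, 189, 204, 203, 201, 198, 182, 150, 128, 124]
224 [119, 121, 134, 163, 191, 203, 207, 207, 207, 205, 195, 170, 154, 153, 158, 161, 165, 167] [166, 166, 166, 165, 161, 155, 148, 149, 168, 193, 203, 203, 199, 192, 168, 140, 126, 124]
```

The top-edge width gives h≈72, so the cassette is on the bin floor to within about 1 mm. Releasing.

Call:
{"fn": "play_rows", "kwargs": {"rows": [[[0,0,0],[0,0,0]],[[0,0,0],[0,0,0]],[[0,0,0],[0,0,0]],[[0,0,0],[0,0,0]]], "hand": -0.05}}

```text
time: 12.92
tool_pos: [511.7, -146.0, 73.5]
tcp_rot: [-3.142, -0.0, 1.59]
contact_force: [-0.1, 0.3, 0.3]
grip_width: 43.7
finger_force: 0.0
```

Call:
{"fn": "play_rows", "kwargs": {"rows": [[[0,0,0.1],[0,0,0]],[[0,0,0.4],[0,0,0]],[[0,0,0.8],[0,0,0]],[[0,0,0.8],[0,0,0]],[[0,0,0.8],[0,0,0]],[[0,0,0.8],[0,0,0]]]}}

```text
time: 13.68
tool_pos: [511.8, -146.0, 186.4]
tcp_rot: [3.141, 0.0, 1.59]
contact_force: [0.1, 0.2, -0.0]
grip_width: 43.8
finger_force: 0.0
```

```bash
python3 - <<'E'
from fit import *
s=capture('side'); im=s['frame'].copy(); im2=im.copy()
R=Ro.from_euler('z',.02)
b=box(-15,15,-48,48,3,88); wires(im2,s,b,R.apply(b)+[511.8,-141.5,0],(255,0,0))
o,c=wcap('w5'); im3=c['frame'].copy(); wires(im3,c,b,R.apply(b)+[511.8,-141.5,0],(255,0,0))
f=lambda i:cv2.resize(i[195:275,265:345],(400,400),interpolation=cv2.INTER_CUBIC)
save('w5o',np.hstack([f(im),f(im2)])); save('w5w',im3)
print(o['tool_pos'])
E
```

```text
[ 513.24151342 -146.6175757   189.62096593]
```

View pics/w5o.png

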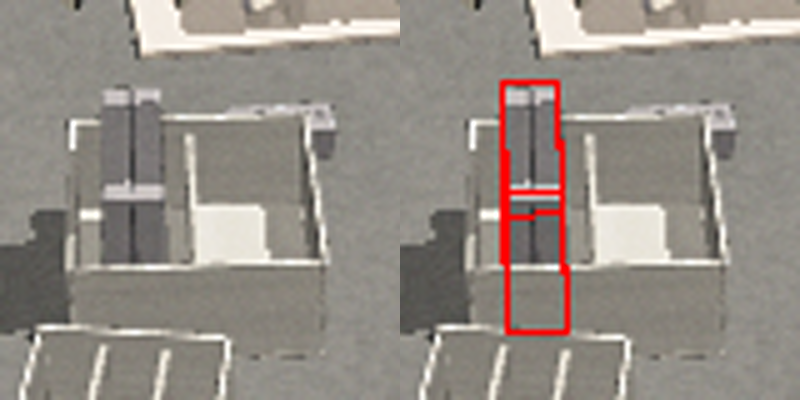

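Cassette 1 stands upright in the near compartment. It was held about 4 mm lower than planned, so I'll grasp the next one higher. Moving to the far cassette.

Call:
{"fn": "play_rows", "kwargs": {"rows": [[[0.24,0.8,0.1],[0,0,0.36]],[[0.24,0.8,0.1],[0,0,0.35]],[[0.24,0.8,0.1],[0.037,-0.31,0]],[[0.24,0.8,0.1],[0.037,-0.31,0]],[[0.24,0.8,0.1],[0.037,-0.31,0]],[[0.24,0.8,0.1],[0.037,-0.31,0]],[[0.24,0.8,0.1],[0.037,-0.31,0]],[[0.24,0.8,0],[0.037,-0.31,0]],[[0.24,0.8,0],[0.037,-0.31,0]],[[0.24,0.8,0],[0.037,-0.31,0]],[[0.24,0.8,0],[0.037,-0.31,0]],[[0.24,0.6,0],[0.037,-0.31,0]]], "hand": 0.3}}

```text
time: 15.28
tool_pos: [597.9, 137.0, 205.1]
tcp_rot: [2.705, -0.001, 1.689]
contact_force: [-0.2, -0.5, 0.2]
grip_width: 59.3
finger_force: 0.0
```

```bash
python3 - <<'E'
from fit import *
o,c=wcap('w6'); print(o['tool_pos'],o['tcp_rot'])
img=c['frame'].copy()
B=box(0,30,-48,48,0,85); L=box(0,8,-48,48,0,85)
for v,b in(([671.5,145,22,.118],B),([657.3,261,22,.118],L)): wires(img,c,b,lean(v,b),(255,0,0))
save('w6o',img)
E
```

```text
[597.8737237  136.96298828 205.08168098] [ 2.70506004e+00 -5.05307206e-04  1.68941348e+00]
```

View pics/w6o.png

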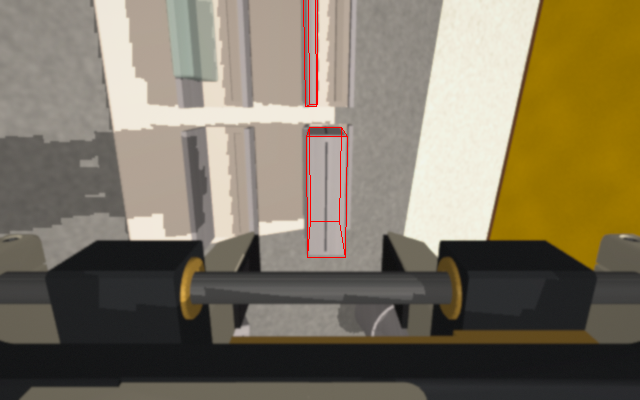

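The models fit both pieces (cassette at about 326,190, lid at 311,60). The cassette sits a few mm to the +x side of the jaw centre, which the target already allows for.

Call:
{"fn": "play_rows", "kwargs": {"rows": [[[0.4,0.04,-0.6],[0,0,0]],[[0.42,0.05,-0.85],[0,0,0]],[[0.42,0.05,-0.85],[0,0,0]],[[0.29,0.03,-0.62],[0,0,0]],[[0.19,0.02,-0.42],[0,0,0]],[[0.11,0.01,-0.25],[0,0,0]],[[0,0,0],[0,0,0]]]}}

```text
time: 16.2
tool_pos: [652.9, 141.9, 97.7]
tcp_rot: [2.706, -0.0, 1.689]
contact_force: [0.3, 0.7, -0.8]
grip_width: 59.5
finger_force: 0.0
```

Call:
{"fn": "play_rows", "kwargs": {"rows": [[[0,0,0],[0,0,0]],[[0,0,0],[0,0,0]],[[0,0,0],[0,0,0]],[[0,0,0],[0,0,0]],[[0,0,0],[0,0,0]]], "hand": -1}}

```text
time: 16.82
tool_pos: [652.9, 142.0, 98.2]
tcp_rot: [2.706, -0.0, 1.689]
contact_force: [-3.8, -1.7, 3.0]
grip_width: 29.5
finger_force: 29.9
```

Call:
{"fn": "play_rows", "kwargs": {"rows": [[[-0.13,-0.015,0.27],[0,0,0]],[[-0.26,-0.03,0.55],[0,0,0]],[[-0.38,-0.045,0.82],[0,0,0]],[[-0.38,-0.045,0.82],[0,0,0]],[[-0.38,-0.045,0.82],[0,0,0]],[[-0.38,-0.045,0.82],[0,0,0]]]}}

```text
time: 17.58
tool_pos: [594.0, 135.1, 222.0]
tcp_rot: [2.707, -0.0, 1.689]
contact_force: [-0.5, 0.3, -4.2]
grip_width: 29.7
finger_force: 30.0
```

Call:
{"fn": "play_rows", "kwargs": {"rows": [[[-0.05,-0.6,0],[-0.037,0.31,0]],[[-0.05,-0.85,0],[-0.037,0.31,0]],[[-0.05,-0.85,0],[-0.037,0.31,0]],[[-0.05,-0.85,0],[-0.037,0.31,0]],[[-0.05,-0.85,0],[-0.037,0.31,0]],[[-0.05,-0.85,0],[-0.037,0.31,0]],[[-0.05,-0.85,0],[-0.037,0.31,0]],[[-0.05,-0.85,0],[-0.037,0.31,0]],[[-0.05,-0.85,-0.1],[-0.037,0.31,0]],[[-0.05,-0.85,-0.3],[-0.037,0.31,0]],[[-0.04,-0.7,-0.4],[0,0,-0.36]],[[-0.04,-0.45,-0.4],[0,0,-0.35]]]}}

```text
time: 19.08
tool_pos: [577.7, -147.6, 184.3]
tcp_rot: [3.141, -0.0, 1.585]
contact_force: [0.4, 1.0, -3.1]
grip_width: 30.0
finger_force: 30.0
```

Call:
{"fn": "play_rows", "kwargs": {"rows": [[[-0.03,0.03,-0.5],[0,0,0]],[[0,0,-0.8],[0,0,0]],[[0,0,-0.8],[0,0,0]],[[0,0,-0.5],[0,0,0]],[[0,0,-0.35],[0,0,0]],[[0,0,-0.2],[0,0,0]],[[0,0,-0.1],[0,0,0]],[[0,0,0],[0,0,0]]]}}

```text
time: 20.08
tool_pos: [577.6, -145.9, 87.7]
tcp_rot: [3.141, 0.0, 1.59]
contact_force: [-0.6, 0.0, -3.2]
grip_width: 29.9
finger_force: 30.0
```

Call:
{"fn": "play_rows", "kwargs": {"rows": [[[0,0,-0.05],[0,0,0]],[[0,0,-0.04],[0,0,0]],[[0,0,0],[0,0,0]]]}}

```text
time: 20.45
tool_pos: [577.4, -145.9, 84.7]
tcp_rot: [3.142, 0.0, 1.59]
contact_force: [-0.4, -0.0, -3.1]
grip_width: 29.6
finger_force: 30.0
```

Call:
{"fn": "play_rows", "kwargs": {"rows": [[[0,0,-0.05],[0,0,0]],[[0,0,-0.05],[0,0,0]],[[0,0,0],[0,0,0]]]}}

```text
time: 20.82
tool_pos: [577.4, -145.8, 81.5]
tcp_rot: [-3.141, -0.0, 1.59]
contact_force: [-0.1, -0.5, -2.8]
grip_width: 29.9
finger_force: 30.0
```

Call:
{"fn": "play_rows", "kwargs": {"rows": [[[0,0,-0.04],[0,0,0]],[[0,0,0],[0,0,0]]]}}

```text
time: 21.08
tool_pos: [577.4, -145.8, 80.4]
tcp_rot: [-3.142, -0.0, 1.59]
contact_force: [-0.6, 0.1, -2.8]
grip_width: 30.0
finger_force: 30.0
```

Call:
{"fn": "play_rows", "kwargs": {"rows": [[[0,0,-0.03],[0,0,0]],[[0,0,0],[0,0,0]]]}}

```text
time: 21.32
tool_pos: [577.5, -145.9, 79.7]
tcp_rot: [3.141, 0.0, 1.59]
contact_force: [-0.1, -1.0, -1.4]
grip_width: 30.1
finger_force: 30.0
```

Call:
{"fn": "play_rows", "kwargs": {"rows": [[[0,0,-0.03],[0,0,0]],[[0,0,0],[0,0,0]]]}}

```text
time: 21.58
tool_pos: [577.5, -146.1, 79.6]
tcp_rot: [3.141, 0.001, 1.59]
contact_force: [-2.2, -0.1, 5.1]
grip_width: 29.9
finger_force: 30.0
```

Call:
{"fn": "play_rows", "kwargs": {"rows": [[[0,0,0],[0,0,0]],[[0,0,0],[0,0,0]],[[0,0,0],[0,0,0]],[[0,0,0],[0,0,0]]], "hand": -0.05}}

```text
time: 22.08
tool_pos: [577.5, -145.8, 78.6]
tcp_rot: [3.142, -0.0, 1.59]
contact_force: [-0.1, 0.6, -0.6]
grip_width: 43.6
finger_force: 0.0
```

Call:
{"fn": "play_rows", "kwargs": {"rows": [[[0,0,0.1],[0,0,0]],[[0,0,0.4],[0,0,0]],[[0,0,0.8],[0,0,0]],[[0,0,0.8],[0,0,0]],[[0,0,0.8],[0,0,0]],[[0,0,0.8],[0,0,0]],[[0,0.5,0.5],[0,0,0]],[[0,0.9,0],[0,0,0]]]}}

```text
time: 23.08
tool_pos: [578.0, -103.4, 206.5]
tcp_rot: [3.139, 0.001, 1.588]
contact_force: [0.2, 0.3, 0.3]
grip_width: 43.6
finger_force: 0.0
```

Call:
{"fn": "play_rows", "kwargs": {"rows": [[[0,0.99,0],[0,0,0.36]],[[0,0.99,0],[0,0,0.35]],[[0,0.99,0],[0.037,-0.31,0]],[[0,0.99,0],[0.037,-0.31,0]],[[0,0.99,0],[0.037,-0.31,0]],[[0,0.99,0],[0.037,-0.31,0]],[[0,0.99,0],[0.037,-0.31,0]],[[0,0.99,0],[0.037,-0.31,0]],[[0,0.99,0],[0.037,-0.31,0]],[[0,0.99,0],[0.037,-0.31,0]],[[0,0.99,0],[0.037,-0.31,0]],[[0,0.6,0],[0.037,-0.31,0]]]}}

```text
time: 24.58
tool_pos: [576.5, 243.1, 205.0]
tcp_rot: [2.704, -0.001, 1.69]
contact_force: [0.4, -0.4, 0.1]
grip_width: 43.5
finger_force: 0.0
```

```bash
python3 - <<'E'
from fit import *
o,c=wcap('w7'); print(o['tool_pos'],o['tcp_rot'])
img=c['frame'].copy()
L=box(0,8,-48,48,0,85); b=box(-15,15,-48,48,3,88); R=Ro.from_euler('z',.02)
wires(img,c,L,lean([657.3,261,22,.118],L),(255,0,0))
s=capture('side'); im=s['frame'].copy()
for q in([511.8,-141.5,0],[577.5,-145,0]): wires(im,s,b,R.apply(b)+q,(255,0,0))
f=lambda i:cv2.resize(i[185:275,265:355],(400,400),interpolation=cv2.INTER_CUBIC)
save('w7o',np.hstack([cv2.resize(img[0:300,170:470],(400,400),interpolation=cv2.INTER_CUBIC),f(s['frame'])])); 
E
```

```text
[576.49319544 243.07448978 204.96696862] [ 2.70441404e+00 -1.21562787e-03  1.69043877e+00]
```

View pics/w7o.png

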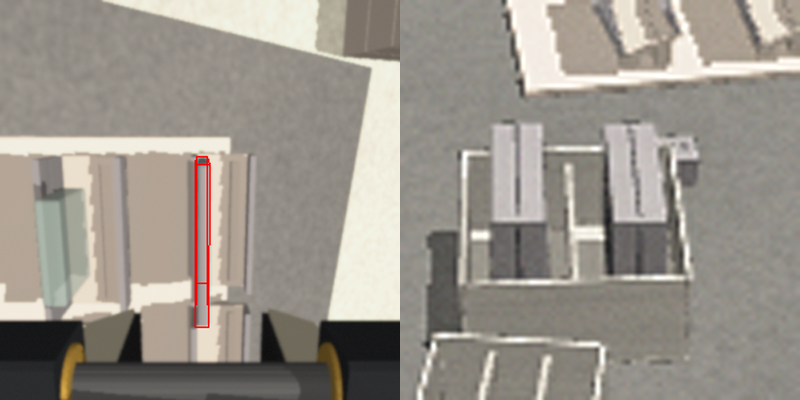

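Both cassettes stand in the wide bin, and the lid model matches (crop 202,240, between the jaws). Next is the lid grasp.

Call:
{"fn": "play_rows", "kwargs": {"rows": [[[0.3,0.3,-0.6],[0,0,0]],[[0.4,0.05,-0.87],[0,0,0]],[[0.4,0.05,-0.87],[0,0,0]],[[0.31,0.04,-0.66],[0,0,0]],[[0.22,0.03,-0.48],[0,0,0]],[[0.12,0.01,-0.26],[0,0,0]],[[0,0,0],[0,0,0]]]}}

```text
time: 25.55
tool_pos: [629.9, 255.0, 92.3]
tcp_rot: [2.706, -0.0, 1.689]
contact_force: [0.2, 0.3, 0.5]
grip_width: 43.6
finger_force: 0.0
```

Call:
{"fn": "play_rows", "kwargs": {"rows": [[[0,0,0],[0,0,0]],[[0,0,0],[0,0,0]],[[0,0,0],[0,0,0]],[[0,0,0],[0,0,0]],[[0,0,0],[0,0,0]],[[0,0,0],[0,0,0]]], "hand": -1}}

```text
time: 26.3
tool_pos: [630.0, 255.3, 92.8]
tcp_rot: [2.705, -0.0, 1.689]
contact_force: [-1.8, -0.7, 2.3]
grip_width: 7.7
finger_force: 30.0
```

Call:
{"fn": "play_rows", "kwargs": {"rows": [[[-0.13,-0.015,0.27],[0,0,0]],[[-0.26,-0.03,0.55],[0,0,0]],[[-0.38,-0.045,0.82],[0,0,0]],[[-0.38,-0.045,0.82],[0,0,0]],[[-0.38,-0.045,0.82],[0,0,0]],[[-0.38,-0.045,0.82],[0,0,0]]]}}

```text
time: 27.05
tool_pos: [571.3, 248.3, 217.2]
tcp_rot: [2.706, -0.0, 1.689]
contact_force: [-0.2, 0.3, -0.8]
grip_width: 8.0
finger_force: 30.0
```

Call:
{"fn": "play_rows", "kwargs": {"rows": [[[-0.1,-0.6,0],[-0.037,0.31,0]],[[-0.1,-0.95,0],[-0.037,0.31,0]],[[-0.1,-0.95,0],[-0.037,0.31,0]],[[-0.1,-0.95,0],[-0.037,0.31,0]],[[-0.1,-0.95,0],[-0.037,0.31,0]],[[-0.1,-0.95,0],[-0.037,0.31,0]],[[-0.1,-0.95,0],[-0.037,0.31,0]],[[-0.1,-0.95,0],[-0.037,0.31,0]],[[-0.1,-0.95,0],[-0.037,0.31,0]],[[-0.1,-0.95,0],[-0.037,0.31,0]],[[-0.1,-0.95,0],[0,0,-0.2]],[[-0.1,-0.95,0],[0,0,-0.2]]]}}

```text
time: 28.55
tool_pos: [535.9, -83.4, 216.4]
tcp_rot: [3.141, -0.0, 1.633]
contact_force: [0.1, 0.2, -0.6]
grip_width: 7.8
finger_force: 30.0
```

Call:
{"fn": "play_rows", "kwargs": {"rows": [[[-0.1,-0.95,0],[0,0,-0.2]],[[-0.1,-0.95,0],[0,0,-0.2]],[[-0.1,-0.95,0],[0,0,-0.2]],[[-0.1,-0.95,0],[0,0,-0.2]],[[-0.1,-0.95,0],[0,0,-0.2]],[[-0.1,-0.95,0],[0,0,-0.2]],[[-0.1,-0.95,0],[0,0,-0.18]],[[-0.1,-0.9,0],[0,0,0]],[[-0.1,-0.5,0],[0,0,0]],[[0,0,0],[0,0,0]]]}}

```text
time: 29.8
tool_pos: [509.2, -324.7, 215.9]
tcp_rot: [3.141, -0.0, 1.439]
contact_force: [-0.2, 0.7, -0.2]
grip_width: 7.7
finger_force: 30.0
```

```bash
python3 - <<'E'
from fit import *
o,c=wcap('w8'); print(o['tool_pos'],o['tcp_rot'])
img=c['frame'].copy()
b=box(-45,45,-64,64,0,60); v=[505.7,-319.5,-.13]; wires(img,c,b,flat(v,b),(255,0,0))
d=box(-13,13,-61,61,3,60); wires(img,c,d,flat(v,d),(0,255,0))
save('w8o',img)
E
```

```text
[ 509.18251434 -324.73884321  215.88600944] [ 3.14145882e+00 -1.89738985e-04  1.43916259e+00]
```

View pics/w8o.png

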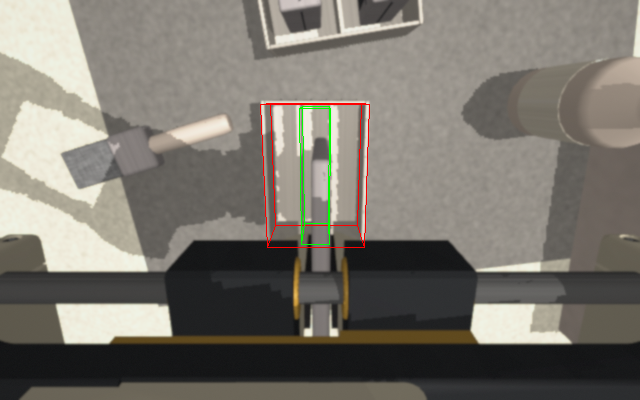

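The narrow-bin model matches its rim (265,102 to 368,104). The lid at column 320 is a few mm off the middle compartment's centre at 315, so I'll shift and lower.

Call:
{"fn": "play_rows", "kwargs": {"rows": [[[-0.12,0.08,-0.5],[0,0,0]],[[0,0,-0.8],[0,0,0]],[[0,0,-0.8],[0,0,0]],[[0,0,-0.8],[0,0,0]],[[0,0,-0.6],[0,0,0]],[[0,0,-0.4],[0,0,0]],[[0,0,-0.25],[0,0,0]],[[0,0,-0.13],[0,0,0]],[[0,0,0],[0,0,0]]]}}

```text
time: 30.98
tool_pos: [506.2, -322.1, 87.3]
tcp_rot: [3.141, 0.0, 1.44]
contact_force: [0.6, 0.0, -1.2]
grip_width: 7.8
finger_force: 30.0
```

Call:
{"fn": "play_rows", "kwargs": {"rows": [[[0,0,-0.05],[0,0,0]],[[0,0,-0.04],[0,0,0]],[[0,0,0],[0,0,0]]]}}

```text
time: 31.35
tool_pos: [506.0, -322.1, 84.5]
tcp_rot: [3.142, 0.0, 1.44]
contact_force: [-0.1, 0.5, -0.7]
grip_width: 7.9
finger_force: 30.0
```

Call:
{"fn": "play_rows", "kwargs": {"rows": [[[0,0,-0.04],[0,0,0]],[[0,0,-0.03],[0,0,0]],[[0,0,0],[0,0,0]]]}}

```text
time: 31.72
tool_pos: [506.0, -322.1, 82.2]
tcp_rot: [-3.142, -0.0, 1.44]
contact_force: [-0.3, -0.1, -1.0]
grip_width: 8.0
finger_force: 30.0
```

Call:
{"fn": "play_rows", "kwargs": {"rows": [[[0,0,-0.05],[0,0,0]],[[0,0,0],[0,0,0]]]}}

```text
time: 31.98
tool_pos: [506.0, -322.0, 80.7]
tcp_rot: [-3.141, -0.0, 1.44]
contact_force: [0.1, 0.2, -0.3]
grip_width: 7.7
finger_force: 30.0
```

Call:
{"fn": "play_rows", "kwargs": {"rows": [[[0,0,-0.03],[0,0,0]],[[0,0,0],[0,0,0]]]}}

```text
time: 32.22
tool_pos: [506.0, -322.1, 79.9]
tcp_rot: [-3.142, -0.0, 1.44]
contact_force: [-0.6, 0.5, -1.2]
grip_width: 7.8
finger_force: 30.0
```

Call:
{"fn": "play_rows", "kwargs": {"rows": [[[0,0,-0.03],[0,0,0]],[[0,0,0],[0,0,0]]]}}

```text
time: 32.48
tool_pos: [506.1, -322.1, 79.0]
tcp_rot: [3.141, 0.0, 1.44]
contact_force: [0.0, 0.9, 0.5]
grip_width: 7.8
finger_force: 30.0
```

Call:
{"fn": "play_rows", "kwargs": {"rows": [[[0,0,-0.02],[0,0,0]],[[0,0,0],[0,0,0]]]}}

```text
time: 32.72
tool_pos: [506.1, -322.3, 78.9]
tcp_rot: [3.141, 0.0, 1.44]
contact_force: [-1.3, -1.0, 4.1]
grip_width: 7.8
finger_force: 30.0
```

Call:
{"fn": "play_rows", "kwargs": {"rows": [[[0,0,0],[0,0,0]],[[0,0,0],[0,0,0]],[[0,0,0],[0,0,0]],[[0,0,0],[0,0,0]]], "hand": -0.5}}

```text
time: 33.22
tool_pos: [506.0, -322.0, 78.3]
tcp_rot: [-3.142, -0.0, 1.44]
contact_force: [-0.5, 0.5, -0.8]
grip_width: 23.1
finger_force: 0.0
```

Call:
{"fn": "play_rows", "kwargs": {"rows": [[[0,0,0.1],[0,0,0]],[[0,0,0.2],[0,0,0]],[[0,0,0.4],[0,0,0]],[[0,0,0.8],[0,0,0]],[[0,0,0.8],[0,0,0]],[[0,0,0.8],[0,0,0]],[[0,0,0.8],[0,0,0]],[[0,0,0.8],[0,0,0]],[[0,0,0],[0,0,0]],[[0,0,0],[0,0,0]]]}}

```text
time: 34.48
tool_pos: [505.7, -321.8, 218.8]
tcp_rot: [-3.141, -0.001, 1.44]
contact_force: [-0.1, 1.1, 0.1]
grip_width: 23.3
finger_force: 0.0
```

```bash
python3 - <<'E'
from fit import *
s=capture('side')['frame']; c=capture('scene')['frame']; o,w=wcap('w9'); print(o['tool_pos'])
R=Ro.from_euler('z',-.13); 
save('f',np.hstack([cv2.resize(s[160:330,240:410],(400,400),interpolation=cv2.INTER_CUBIC),cv2.resize(w['frame'][60:260,220:420],(400,400),interpolation=cv2.INTER_CUBIC)]))
E
```

```text
[ 505.59380754 -321.74792655  218.25418293]
```

View pics/f.png

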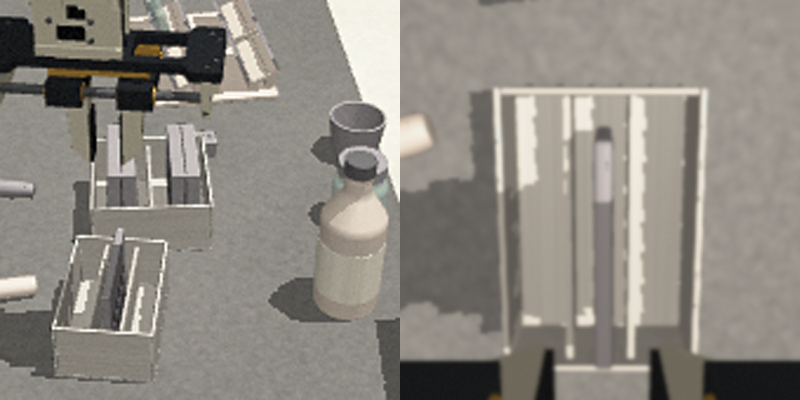

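The lid stands upright in the middle narrow compartment (right crop 602,250). Both cassettes are in the wide bin, the bystanders in view are unmoved, and the gripper is clear, so I'm handing in.

```bash
python3 -c "
from plant import bot
print(bot.close_job())"
```

```text
the job is handed in; nothing more can be done
None
```

Both cassettes stand upright in the wide bin and the lid upright in the middle compartment of the narrow bin, each lowered until it met the floor; the slab stayed in the rack, and I handed the job in at about 35 s of the 67 s allowed (no verdict was returned).

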